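# Return a key-blank cassette to its sprung rack

## Task

Put the orange key-blank cassette back into the rack, between the blue and the green one: first nudge those two apart, pushing each half of the row gently against its sprung end plate to make room, so that they stay apart when you let them go; then slide the orange one down between them until it stands fully home, upright and level with its neighbours, and let go. Feel your way: never squeeze the row with more than about 20 N, and do not disturb the other things on the bench.

Things in the scene. Friction and masses are not known exactly. Their poses are not given: they have to be found in the camera images.
- orange: Orange key-blank cassette, upright on the bench left of the rack. All five are alike: 42 mm thick (y), 90 mm deep (x), body 50 mm tall, about 0.25 kg, smooth plastic (friction 0.2). Origin: centre of the underside, z up. The foot's lowest 8 mm taper to 33 x 84 mm; top edges bevelled 3 mm. To handle it: a fin on top, centred, 10 mm thick (y), 40 mm long (x), 50 to 82 mm above the underside.
- blue: Blue cassette, one of the two middle ones of a row of four that stand touching in a dark steel rack fixed on the bench; the row runs along their y. Same shape as the orange one; a half turn makes no difference. Rack floor 8 mm above the bench; its low walls (26 mm high) leave 7 mm free before and behind the row.
- green: Green cassette, the other middle one; same shape. Blue may be on either side of it. The row starts 4 to 35 mm clear of the rack's two end plates; the rack is not measured, so feel for the plates: a pushed pair of cassettes slides with about 1 N until it meets its plate.
- grey: Grey cassette, at one end of the row (either end); same shape. Beside it the rack's sprung end plate (aluminium, 11 to 61 mm above the bench): it starts to yield at about 2.4 N, takes 1.2 N more per mm, and is rigid after 5 mm.
- black: Black cassette, at the other end of the row; same shape, with the same sprung plate beside it. Between the plates at rest there are 207 mm, 3 mm less than five cassettes need: the last one wedges its way in, pressed down with some 10 N.
- padlock: Bystander: brass padlock, 44 x 50 x 24 mm with a steel shackle, lying beyond the rack. Origin: centre of its body's underside.
- screwdriver: Bystander: screwdriver with red handle lying beyond the rack. Origin under its middle.
- tape: Bystander: blue roll of tape, 90 mm across, 22 mm high. Origin: centre of its underside.
- spray: Bystander: yellow spray can, 60 mm across, 170 mm tall, standing. Origin: centre of its underside.

How it is judged:
By the outcome, as a careful person would: the job done as asked, in the order asked, and still so for the second after the job is handed in, with the robot touching nothing.
It also fails if it takes over 72 s, if anything falls off the work surface, if the arm or the gripper's body presses on something with over 40 N, if the wrist force passes 120 N, or if a joint passes its speed limit or range.

## Robot

A 6-joint arm with a two-finger parallel gripper is mounted at the origin on the work surface. World frame = base frame: x ahead of the robot, y to its left, z up, the work surface at z = 0. Lengths are in m, angles in rad, forces in N, time in s.
With the tool pointing down it reaches from about 0.25 to 0.8 m from the base axis. Payload 8.5 kg.
Tool frame: the origin (TCP) lies between the finger pads; the fingertips stand 17 mm ahead of it and the grasp point (between the pads) lies 2 mm behind it; z points along the fingers, y is the line along which they close (so a half turn about z gives the same grasp; the last joint's range is limited). The gripper opens to 85 mm and grips with 20 to 120 N. Pads are 22 mm wide; open, the fingers measure 114 mm over their backs; the gripper's body (76 mm by 85 mm) begins 54 mm behind the grasp point. The pads swing forward as they close: fully open they stand 13 mm farther back than shut.
Start: joints at [1.298, 0.238, -0.013, 1.319, 0, 1.571], TCP at [0.141, 0.506, 0.248] pointing down, gripper open.
Joint ranges: [-2.66, 2.66], [-1.03, 1.9], [-1.14, 1.46], [-1.82, 2.27], [-1.45, 1.34], [-3.14, 3.14]. Speed limits (rad/s): [2.22, 2.22, 2.79, 3.14, 3.14, 3.14].

## Interface

Orientations are given as [roll, pitch, yaw] about the fixed x, y, z axes, in that order (R = Rz(yaw) Ry(pitch) Rx(roll)).
In Python, from cell import arm gives the robot as it stands. The module is installed in compiled form; this text tells all that it offers.
- The arm moves only by the shell command python3 -m inch 'ROWS' [FORCE]. ROWS is JSON, a list that holds one entry, the list of rows, each a list of 7 numbers: the finger opening in mm, from 0 to 85.4, then the shift along the world's x, y, z in mm, then the turn, a rotation vector about the world's x, y, z in rad. A call has 1 to 20 rows; each row shifts and turns the commanded pose from where the row before left it; what a row does not reach is not made up. A row lasts 1/12 s, in which the tool goes at most 41.7 mm and 7.16 degrees, less where a joint would pass 70% of its speed; a pose out of reach is approached as far as the arm can. A call with a gripper value outside its range is refused whole. The fingers move at their own pace and stop on an object; FORCE is the grip in N (left out, the last holds). Time passes only in rows, so rows that do not move let the fingers close. It gives the time, the measured TCP pose, the force, the opening and the grip force at its end, in the units of the state.
- arm.get_state(): the state, without advancing time (a new reading comes with each control period).
- arm.camera(name): name is "scene" or "top"; returns the picture (400x640x3 uint8, blue, green, red); there is no depth.
- arm.calibration(name): a dict with "fovy" (degrees; the focal length in pixels is half the picture's height over the tangent of half this angle, whatever the lens; pixels are square), "cx", "cy" (the principal point, pixels), "k1" (the pictures are not rectified: a ray, as slopes to the right and down, at radius r is drawn at 1 + k1 r^2 times it, then the intrinsics apply), "rvec" (rotation vector, rad) and "tvec" (3), from world to camera coordinates, as OpenCV has them. Camera axes: x right, y down, z forward; pixel columns grow to the right and rows downward; lengths in m; the calibration is good to about 2 mm. A picture is of the moment at which its call begins. calibration takes no time and is no camera call.
- arm.close_job(): hands the job in; it is judged then, once.
The state is a dict: "time_s": time; "joint_pos": joint angles; "joint_vel": joint speeds; "tau": joint torques, N m; "tool_pos": TCP position; "tool_rot": TCP orientation; "wrist_force": force on the tool from outside, world axes, zero at the start; "torque": the same for the moment, N m; "grip_width": finger opening in m; "gripper_force": force on a finger pad.
Only numpy, scipy, OpenCV 4.12 (cv2) and the standard library are available. Lean on these libraries where they do the work, as an engineer would, in place of code of your own. Each camera call takes 0.05 s, during which the arm holds its last target. There are 200 camera calls.

## Working session

There is one attempt and no reset: what is moved stays moved. The work goes in short steps, Python scripts to look and compute and a shell command to move; the robot and the scene stay as the last step left them, time stands still between calls to the robot, and variables do not carry over. Pictures are saved under pics/ and viewed, at most 10 in all, crops included, and the job is handed in when it is done.

```bash
mkdir -p pics; cat > h.py <<'E'
import numpy as np, cv2
from cell import arm
def cal(n):
    c=arm.calibration(n); f=200/np.tan(np.radians(c["fovy"])/2)
    R=cv2.Rodrigues(np.array(c["rvec"],float))[0]; return c,f,R,np.array(c["tvec"],float)
def ray(n,u,v):
    c,f,R,t=cal(n); d=np.array([(u-c["cx"])/f,(v-c["cy"])/f]); s=d.copy()
    for _ in range(30): s=d/(1+c["k1"]*(s@s))
    return -R.T@t, R.T@np.array([s[0],s[1],1])
def onz(n,u,v,z):
    o,d=ray(n,u,v); return o+d*(z-o[2])/d[2]
def proj(n,p):
    c,f,R,t=cal(n); q=R@np.array(p,float)+t; s=q[:2]/q[2]; s=s*(1+c["k1"]*(s@s)); return s*f+[c["cx"],c["cy"]]
E
python3 - <<'E'
from h import *
for n in("scene","top"):
    cv2.imwrite(f"pics/{n}0.png",arm.camera(n)); print(n,-cal(n)[2].T@cal(n)[3],arm.calibration(n))
s=arm.get_state(); print(s)
E
```

```text
scene [1.03887141 0.70557615 0.86374252] {'fovy': 47.0189880267354, 'cx': 325.77003833135177, 'cy': 199.04410191310006, 'k1': -0.006346110255416603, 'rvec': array([ 0.85950132,  2.63674045, -0.97892389]), 'tvec': array([ 0.44158328, -0.3408747 ,  1.41843269])}
top [0.47606312 0.13954314 1.10480307] {'fovy': 47.966678896357934, 'cx': 314.3713469068366, 'cy': 202.98909230373323, 'k1': -0.08420842288489688, 'rvec': array([ 2.17202563, -2.12191764,  0.16738285]), 'tvec': array([0.11939112, 0.63778651, 1.02258121])}
{'time_s': 0.1, 'joint_pos': array([ 1.29801999e+00,  2.38742907e-01, -1.41918428e-02,  1.31921027e+00,
       -8.85155031e-06,  1.57079582e+00]), 'joint_vel': array([ 0.00215842, -0.00250805,  0.00056188, -0.00240077, -0.0001652 ,
        0.00022636]), 'tau': array([ 2.69305174e-04, -5.39721143e+01,  3.46999133e+01,  1.34408576e-02,
        5.69389852e-05, -8.48411048e-06]), 'tool_pos': array([0.14134198, 0.50523541, 0.24772178]), 'tool_rot': array([-3.14024396e+00,  8.85085512e-06,  2.86881684e+00]), 'wrist_force': array([ 0.66272006,  0.05935466, -0.02513024]), 'torque': array([7.07768516e-02, 4.10014476e-02, 3.99371040e-05]), 'gripper_force': 0.0, 'grip_width': 0.0855676238291068}
```

View pics/top0.png

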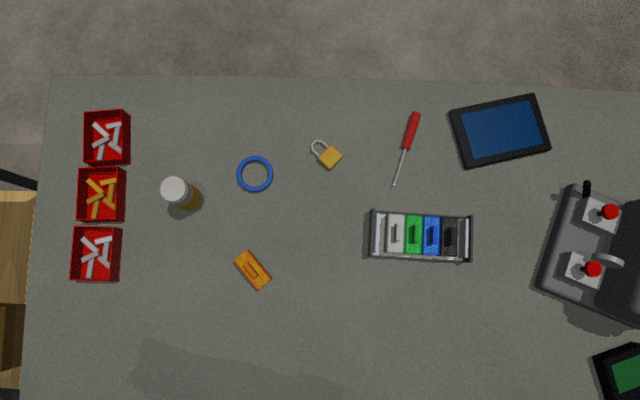

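View pics/scene0.png

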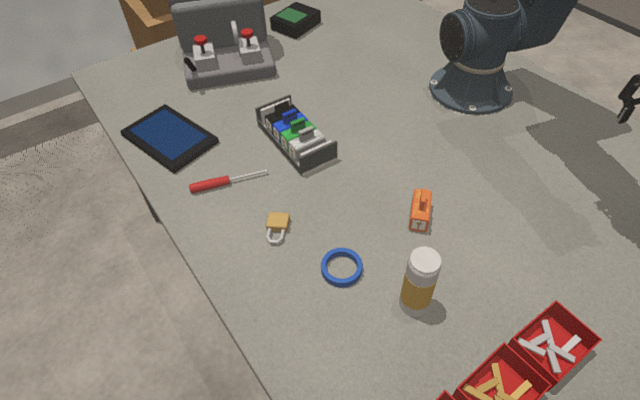

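The top view shows the row running left to right (grey ~395, green 414, blue 432, black 451, at row ~237). Orange lies at (252,270), turned. The scene view agrees with this. Next I measure with masks.

```bash
cat > m.py <<'E'
from h import *
def masks(n,im):
    h=cv2.cvtColor(im,cv2.COLOR_BGR2HSV)
    r=dict(orange=((5,150,90),(22,255,255)),green=((50,150,60),(75,255,255)),blue=((105,150,60),(125,255,255)))
    roi=dict(top=dict(orange=(220,240,290,300),rack=(360,200,480,270)),scene=dict(orange=(395,170,445,240),rack=(250,90,345,175)))[n]
    out={}
    for k,(a,b) in r.items():
        m=cv2.inRange(h,a,b); x0,y0,x1,y1=roi["orange" if k=="orange" else "rack"]
        z=np.zeros_like(m); z[y0:y1,x0:x1]=m[y0:y1,x0:x1]; out[k]=z
    return out
E
python3 - <<'E'
from m import *
im=arm.camera("top"); M=masks("top",im)
for k,m in M.items():
    c=max(cv2.findContours(m,0,2)[0],key=cv2.contourArea); r=cv2.minAreaRect(c); z=.05 if k=="orange" else .058
    b=np.array([onz("top",*p,z)[:2] for p in cv2.boxPoints(r)])
    e1,e2=b[1]-b[0],b[2]-b[1]; print(k,r,b.mean(0).round(4),np.linalg.norm(e1).round(4),np.linalg.norm(e2).round(4),np.degrees(np.arctan2(e1[1],e1[0])).round(1),np.degrees(np.arctan2(e2[1],e2[0])).round(1))
a=cv2.resize(im[195:275,360:480],None,fx=5,fy=5,interpolation=2)
b=cv2.resize(im[235:305,220:290],None,fx=5,fy=5,interpolation=2)
cv2.imwrite("pics/crop0.png",cv2.vconcat([cv2.copyMakeBorder(b[:,:],0,0,0,a.shape[1]-b.shape[1],0)[::1][:200*1+150],a])[:, :600][:750] if 0 else cv2.copyMakeBorder(a,0,0,0,0,0)); cv2.imwrite("pics/crop1.png",b)
E
```

```text
orange ((251.9262237548828, 269.31146240234375), (38.539100646972656, 19.20553207397461), 50.194427490234375) [0.4751 0.2761] 0.0445 0.0901 -48.5 -138.1
green ((413.26129150390625, 233.9228057861328), (16.645280838012695, 38.01189041137695), 1.9749338626861572) [ 0.5656 -0.0993] 0.0894 0.0396 -2.3 -90.7
blue ((431.02587890625, 235.32794189453125), (17.37177085876465, 38.77902603149414), 2.2025980949401855) [ 0.5632 -0.1415] 0.0913 0.0416 -2.8 -90.9
```

View pics/crop0.png

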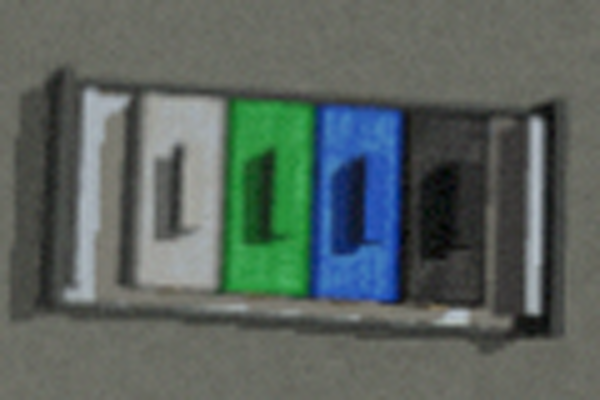

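View pics/crop1.png

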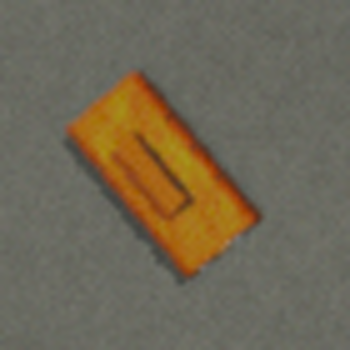

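```bash
python3 -m inch '[[[24,21,-32.4,0,0,0,0.0112],[24,21,-32.4,0,0,0,0.0112],[24,21,-32.4,0,0,0,0.0112],[24,21,-32.4,0,0,0,0.0112],[24,21,-32.4,0,0,0,0.0112],[24,21,-32.4,0,0,0,0.0112],[24,21,-32.4,0,0,0,0.0112],[24,21,-32.4,0,0,0,0.0112],[24,21,-32.4,0,0,0,0.0112],[24,21,-32.4,0,0,0,0.0112],[24,21,-32.4,0,0,0,0.0112],[24,21,-32.4,0,0,0,0.0112],[24,21,-32.4,0,0,0,0.0112],[24,21,-32.4,0,0,0,0.0112],[24,21,-32.4,0,0,0,0.0112],[24,21,-32.4,0,0,0,0.0112],[24,21,-32.4,0,0,0,0.0112],[24,21,-32.4,0,0,0,0.0112],[24,21,-32.4,0,0,0,0.0112],[24,21,-32.4,0,0,0,0.0112]]]' 20; python3 -m inch '[[[24,0,0,0,0,0,0],[24,0,0,0,0,0,0]]]'; python3 -c "
from h import *
print(arm.get_state()['joint_pos'])"
```

```text
time_s: 1.82
tool_pos: [0.562, -0.1444, 0.248]
tool_rot: [3.142, -0.0, 3.093]
wrist_force: [0.4, 1.0, 0.9]
grip_width: 0.0237
gripper_force: 0.0
time_s: 1.98
tool_pos: [0.5619, -0.1442, 0.247]
tool_rot: [3.141, -0.002, 3.09]
wrist_force: [-0.3, -0.1, -0.4]
grip_width: 0.0236
gripper_force: 0.0
[-2.51171729e-01  3.35342973e-01  1.20566334e-01  1.35773623e+00
 -9.97374124e-05 -1.99608383e-01]
```

```bash
python3 -m inch '[[[24,1,2.7,-30,0,0,0],[24,0,0,-30,0,0,0],[24,0,0,-30,0,0,0],[24,0,0,-25,0,0,0],[24,0,0,-10,0,0,0],[24,0,0,-8,0,0,0],[24,0,0,0,0,0,0]]]'; python3 - <<'E'
from h import *
im=arm.camera("scene"); cv2.imwrite("pics/s1.png",cv2.resize(im[70:190,230:370],None,fx=4,fy=4,interpolation=2))
E
```

```text
time_s: 2.57
tool_pos: [0.5618, -0.1391, 0.1147]
tool_rot: [3.141, -0.001, 3.093]
wrist_force: [0.3, -0.0, 0.4]
grip_width: 0.024
gripper_force: 0.0
```

View pics/s1.png

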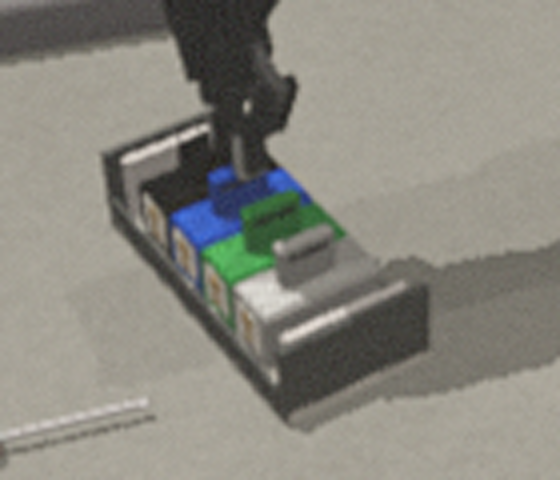

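The picture shows the fingers straddling the blue fin (about 238,190) from above. I descend and grip gently.

```bash
python3 -m inch '[[[24,0,-2,-11,0,0,0],[24,0,0,-11,0,0,0]]]'; python3 -m inch '[[[24,0,0,-11,0,0,0],[24,0,0,0,0,0,0],[0,0,0,0,0,0,0],[0,0,0,0,0,0,0],[0,0,0,0,0,0,0],[0,0,0,0,0,0,0]]]' 20
```

```text
time_s: 2.78
tool_pos: [0.5641, -0.1422, 0.0955]
tool_rot: [-3.141, 0.004, 3.093]
wrist_force: [-0.2, 0.1, -0.4]
grip_width: 0.0244
gripper_force: 0.0
time_s: 3.28
tool_pos: [0.5631, -0.1419, 0.0835]
tool_rot: [-3.141, 0.002, 3.093]
wrist_force: [-0.2, 0.1, 6.0]
grip_width: 0.0096
gripper_force: 25.3
```

```bash
python3 -m inch '[[[0,0,0,0.5,0,0,0],[0,0,0,0,0,0,0]]]';python3 -m inch '[[[0,-0.1,-2,0,0,0,0],[0,-0.1,-2,0,0,0,0],[0,0,0,0,0,0,0]]]'
```

```text
time_s: 3.45
tool_pos: [0.5629, -0.1419, 0.0836]
tool_rot: [-3.141, 0.001, 3.093]
wrist_force: [-1.2, -0.2, 6.2]
grip_width: 0.0098
gripper_force: 25.3
time_s: 3.7
tool_pos: [0.5628, -0.1459, 0.0835]
tool_rot: [3.142, 0.001, 3.093]
wrist_force: [-0.3, -0.2, 6.3]
grip_width: 0.0095
gripper_force: 25.4
```

```bash
python3 -m inch '[[[0,0,0,1,0,0,0],[0,0,0,0,0,0,0]]]';python3 -m inch '[[[0,-0.1,-2,0,0,0,0],[0,-0.1,-2,0,0,0,0],[0,0,0,0,0,0,0]]]'
```

```text
time_s: 3.87
tool_pos: [0.562, -0.1457, 0.0837]
tool_rot: [-3.142, -0.001, 3.093]
wrist_force: [-0.7, 0.1, -2.0]
grip_width: 0.0096
gripper_force: 24.2
time_s: 4.12
tool_pos: [0.5619, -0.1501, 0.0836]
tool_rot: [-3.141, -0.0, 3.093]
wrist_force: [-0.3, 0.4, -0.4]
grip_width: 0.0094
gripper_force: 24.3
```

```bash
for i in 1; do python3 -m inch '[[[0,-0.1,-1.5,0,0,0,0],[0,-0.1,-1.5,0,0,0,0],[0,0,0,0,0,0,0]]]'; python3 -m inch '[[[0,-0.1,-1.5,0,0,0,0],[0,-0.1,-1.5,0,0,0,0],[0,0,0,0,0,0,0]]]'; done
```

```text
time_s: 4.37
tool_pos: [0.5617, -0.1531, 0.0836]
tool_rot: [-3.141, -0.0, 3.093]
wrist_force: [0.5, -0.7, -2.0]
grip_width: 0.0092
gripper_force: 24.2
time_s: 4.62
tool_pos: [0.5616, -0.1561, 0.0837]
tool_rot: [-3.141, -0.0, 3.093]
wrist_force: [1.1, -0.1, -2.4]
grip_width: 0.0096
gripper_force: 24.2
```

```bash
python3 -m inch '[[[0,-0.1,-1.5,-0.3,0,0,0],[0,-0.1,-1.5,0,0,0,0],[0,0,0,0,0,0,0]]]'; python3 -m inch '[[[0,-0.1,-1.5,0,0,0,0],[0,-0.1,-1.5,0,0,0,0],[0,0,0,0,0,0,0]]]' ; python3 - <<'E'
from h import *
im=arm.camera("scene"); cv2.imwrite("pics/s2.png",cv2.resize(im[70:190,230:370],None,fx=4,fy=4,interpolation=2))
E
```

```text
time_s: 4.87
tool_pos: [0.5615, -0.1591, 0.0836]
tool_rot: [-3.141, 0.0, 3.093]
wrist_force: [-0.5, -0.7, -1.0]
grip_width: 0.0095
gripper_force: 24.4
time_s: 5.12
tool_pos: [0.5613, -0.1616, 0.0836]
tool_rot: [3.141, 0.0, 3.093]
wrist_force: [-0.4, 3.1, 0.1]
grip_width: 0.0094
gripper_force: 24.6
```

View pics/s2.png

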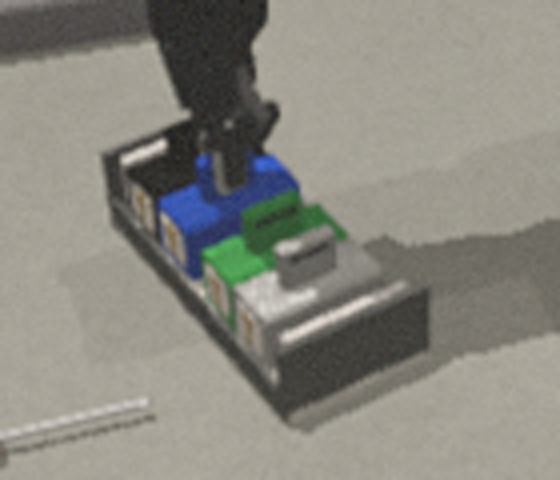

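Blue and black have moved towards the far plate and a gap shows beside green. The force has just risen to 3 N, so I push slightly more to confirm it is the plate.

```bash
python3 -m inch '[[[0,-0.1,-1.5,0,0,0,0],[0,0,0,0,0,0,0],[0,0,0,0,0,0,0]]]'; python3 -m inch '[[[0,0,-1.0,0,0,0,0],[0,0,0,0,0,0,0],[0,0,0,0,0,0,0]]]'
```

```text
time_s: 5.42
tool_pos: [0.5612, -0.1629, 0.0836]
tool_rot: [3.141, 0.0, 3.093]
wrist_force: [0.2, 5.0, 1.0]
grip_width: 0.0095
gripper_force: 24.7
time_s: 5.67
tool_pos: [0.5612, -0.1637, 0.0836]
tool_rot: [3.141, 0.0, 3.093]
wrist_force: [1.1, 6.1, 1.8]
grip_width: 0.0093
gripper_force: 24.8
```

```bash
python3 -m inch '[[[0,0.1,1.0,0,0,0,0],[0,0.1,1.0,0,0,0,0],[0,0,0,0,0,0,0],[22,0,0,0,0,0,0],[22,0,0,0,0,0,0],[22,0,0,0,0,0,0],[22,0,0,0,0,0,0]]]'; python3 -m inch '[[[22,0,0,10,0,0,0],[22,0,0,20,0,0,0],[22,0,0,20,0,0,0],[24,2,30,0,0,0,0],[24,2,32,0,0,0,0],[24,0,0,0,0,0,0],[24,0,0,0,0,0,0]]]'
```

```text
time_s: 6.25
tool_pos: [0.5613, -0.1627, 0.0834]
tool_rot: [-3.141, -0.0, 3.092]
wrist_force: [-1.0, 0.3, -0.3]
grip_width: 0.0222
gripper_force: 0.0
time_s: 6.83
tool_pos: [0.5656, -0.0991, 0.1344]
tool_rot: [-3.141, 0.001, 3.095]
wrist_force: [0.2, -1.2, 0.1]
grip_width: 0.0237
gripper_force: 0.0
```

```bash
python3 -m inch '[[[24,0,0,-20,0,0,0],[24,0,0,-20,0,0,0],[24,0,0,-9.5,0,0,0],[24,0,0,0,0,0,0]]]'; python3 -m inch '[[[0,0,0,0,0,0,0],[0,0,0,0,0,0,0],[0,0,0,0,0,0,0],[0,0,0,1.3,0,0,0],[0,0,0,0,0,0,0]]]' 20;  python3 -m inch '[[[0,0.1,2,0,0,0,0],[0,0.1,2,0,0,0,0],[0,0,0,0,0,0,0]]]'
```

```text
time_s: 7.17
tool_pos: [0.5639, -0.1007, 0.0821]
tool_rot: [3.141, -0.004, 3.092]
wrist_force: [-0.1, -0.5, -0.4]
grip_width: 0.024
gripper_force: 0.0
time_s: 7.58
tool_pos: [0.5657, -0.1004, 0.086]
tool_rot: [-3.141, 0.001, 3.093]
wrist_force: [-0.7, 0.4, -1.9]
grip_width: 0.0094
gripper_force: 24.0
time_s: 7.83
tool_pos: [0.5655, -0.0959, 0.0854]
tool_rot: [3.142, 0.0, 3.093]
wrist_force: [0.7, 0.0, -2.7]
grip_width: 0.0093
gripper_force: 24.0
```

```bash
python3 -m inch '[[[0,0.1,1.5,-0.7,0,0,0],[0,0.1,1.5,0,0,0,0],[0,0,0,0,0,0,0]]]'|grep -E "pos|force"; python3 -m inch '[[[0,0.1,1.5,0,0,0,0],[0,0.1,1.5,0,0,0,0],[0,0,0,0,0,0,0]]]'|grep -E "pos|force"
```

```text
tool_pos: [0.5657, -0.0929, 0.0845]
wrist_force: [0.2, 0.3, -2.7]
gripper_force: 24.0
tool_pos: [0.5659, -0.0899, 0.0846]
wrist_force: [0.8, 1.0, -3.0]
gripper_force: 24.0
```

```bash
python3 -m inch '[[[0,0.1,1.5,0,0,0,0],[0,0.1,1.5,0,0,0,0],[0,0,0,0,0,0,0]]]'|grep -E "pos|force"
```

```text
tool_pos: [0.5661, -0.087, 0.0846]
wrist_force: [-1.6, -0.6, -2.0]
gripper_force: 24.0
```

```bash
python3 -m inch '[[[0,0.1,1.5,-0.7,0,0,0],[0,0.1,1.5,0,0,0,0],[0,0,0,0,0,0,0]]]'|grep -E "pos|force"; python3 -m inch '[[[0,0.1,1.5,0,0,0,0],[0,0,0,0,0,0,0],[0,0,0,0,0,0,0]]]'|grep -E "pos|force"
```

```text
tool_pos: [0.5667, -0.0841, 0.0842]
wrist_force: [0.2, -0.2, 1.1]
gripper_force: 24.6
tool_pos: [0.5667, -0.0826, 0.0842]
wrist_force: [1.0, -0.5, 4.1]
gripper_force: 25.0
```

```bash
python3 -m inch '[[[0,0.1,1.0,-0.3,0,0,0],[0,0,0,0,0,0,0],[0,0,0,0,0,0,0]]]'|grep -E "pos|force"
```

```text
tool_pos: [0.567, -0.0819, 0.0842]
wrist_force: [0.2, -2.1, 7.9]
gripper_force: 25.3
```

```bash
python3 -m inch '[[[0,0,0,0.6,0,0,0],[0,0,1,0,0,0,0],[0,0,0,0,0,0,0]]]'|grep -E "pos|force"; python3 -m inch '[[[0,0,1,0,0,0,0],[0,0,0,0,0,0,0],[0,0,0,0,0,0,0]]]'|grep -E "pos|force"
```

```text
tool_pos: [0.5665, -0.0807, 0.0842]
wrist_force: [-0.2, -0.5, 3.4]
gripper_force: 24.8
tool_pos: [0.5666, -0.0798, 0.0842]
wrist_force: [-0.5, -2.7, 3.2]
gripper_force: 24.8
```

```bash
python3 -m inch '[[[0,0,1,0,0,0,0],[0,0,0,0,0,0,0],[0,0,0,0,0,0,0]]]'|grep -E "pos|force"; python3 -m inch '[[[0,0,1,0,0,0,0],[0,0,0,0,0,0,0],[0,0,0,0,0,0,0]]]'|grep -E "pos|force"
```

```text
tool_pos: [0.5666, -0.079, 0.0842]
wrist_force: [-0.3, -4.4, 1.7]
gripper_force: 24.8
tool_pos: [0.5667, -0.078, 0.0842]
wrist_force: [0.2, -5.1, 4.1]
gripper_force: 24.9
```

```bash
python3 -m inch '[[[0,0,-1,0,0,0,0],[0,0,-1,0,0,0,0],[0,0,0,0,0,0,0],[22,0,0,0,0,0,0],[22,0,0,0,0,0,0],[22,0,0,0,0,0,0],[22,0,0,0,0,0,0]]]'; python3 -m inch '[[[22,0,0,10,0,0,0],[22,0,0,30,0,0,0],[22,0,0,30,0,0,0],[24,0,0,30,0,0,0],[24,-7.6,29.7,0,0,0,0.065],[24,-7.6,29.7,0,0,0,0.065],[24,-7.6,29.7,0,0,0,0.065],[24,-7.6,29.7,0,0,0,0.065],[24,-7.6,29.7,0,0,0,0.065],[24,-7.6,29.7,0,0,0,0.065],[24,-7.6,29.7,0,0,0,0.065],[24,-7.6,29.7,0,0,0,0.065],[24,-7.6,29.7,0,0,0,0.065],[24,-7.6,29.7,0,0,0,0.065],[24,-7.6,29.7,0,0,0,0.065],[24,-7.6,29.7,0,0,0,0.065],[24,0,0,0,0,0,0],[24,0,0,0,0,0,0]]]'
python3 - <<'E'
from m import *
im=arm.camera("top"); M=masks("top",im)
for k in("green","blue"):
    m=M[k];c=max(cv2.findContours(m,0,2)[0],key=cv2.contourArea); r=cv2.minAreaRect(c); z=.058
    b=np.array([onz("top",*p,z)[:2] for p in cv2.boxPoints(r)])
    e1,e2=b[1]-b[0],b[2]-b[1]; print(k,b.mean(0).round(4),np.linalg.norm(e1).round(4),np.linalg.norm(e2).round(4),np.degrees(np.arctan2(e1[1],e1[0])).round(1),np.degrees(np.arctan2(e2[1],e2[0])).round(1))
cv2.imwrite("pics/t2.png",cv2.resize(im[195:275,360:480],None,fx=5,fy=5,interpolation=2))
E
```

```text
time_s: 10.92
tool_pos: [0.5663, -0.0795, 0.0839]
tool_rot: [3.141, -0.001, 3.093]
wrist_force: [-0.2, -0.3, -0.3]
grip_width: 0.0217
gripper_force: 0.0
time_s: 12.42
tool_pos: [0.4748, 0.2781, 0.1847]
tool_rot: [-3.141, 0.0, -2.408]
wrist_force: [-0.1, -0.4, 0.4]
grip_width: 0.0241
gripper_force: 0.0
green [ 0.5674 -0.0782] 0.089 0.0383 -2.2 -90.7
blue [ 0.5619 -0.1557] 0.048 0.0896 -88.7 179.0
```

View pics/t2.png

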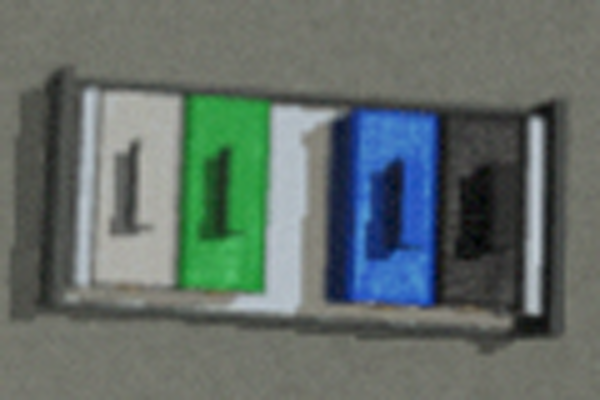

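The row is apart: green ends at x≈268 and blue begins at ≈352 in the crop, with both pairs at their plates. Now I grip orange.

```bash
python3 -m inch '[[[24,0,-1,-30,0,0,0],[24,0,0,-30,0,0,0],[24,0,0,-25,0,0,0],[24,0,0,-12,0,0,0],[24,0,0,-10,0,0,0],[24,0,0,0,0,0,0],[24,0,0,0,0,0,0]]]'; python3 -m inch '[[[0,0,0,0,0,0,0],[0,0,0,0,0,0,0],[0,0,0,0,0,0,0],[0,0,0,0,0,0,0],[0,0,0,0,0,0,0]]]' 60
```

```text
time_s: 13.05
tool_pos: [0.4757, 0.275, 0.0775]
tool_rot: [-3.141, -0.0, -2.412]
wrist_force: [-0.0, 0.2, -0.6]
grip_width: 0.0239
gripper_force: 0.0
time_s: 13.47
tool_pos: [0.4759, 0.2759, 0.0782]
tool_rot: [-3.141, 0.002, -2.41]
wrist_force: [-0.9, -1.3, 6.3]
grip_width: 0.0088
gripper_force: 62.1
```

```bash
python3 -m inch '[[[0,0,0,10,0,0,0],[0,0,0,25,0,0,0],[0,0,0,25,0,0,0],[0,0,0,25,0,0,0],[0,0,0,25,0,0,0],[0,0,0,0,0,0,0]]]'; python3 -m inch '[[[0,6.3,-28.4,0,0,0,-0.0557],[0,6.3,-28.4,0,0,0,-0.0557],[0,6.3,-28.4,0,0,0,-0.0557],[0,6.3,-28.4,0,0,0,-0.0557],[0,6.3,-28.4,0,0,0,-0.0557],[0,6.3,-28.4,0,0,0,-0.0557],[0,6.3,-28.4,0,0,0,-0.0557],[0,6.3,-28.4,0,0,0,-0.0557],[0,6.3,-28.4,0,0,0,-0.0557],[0,6.3,-28.4,0,0,0,-0.0557],[0,6.3,-28.4,0,0,0,-0.0557],[0,6.3,-28.4,0,0,0,-0.0557],[0,6.3,-28.4,0,0,0,-0.0557],[0,6.3,-28.4,0,0,0,-0.0557],[0,0,0,0,0,0,0],[0,0,0,0,0,0,0],[0,0,0,0,0,0,0]]]'
```

```text
time_s: 13.97
tool_pos: [0.477, 0.2767, 0.1924]
tool_rot: [-3.14, 0.007, -2.41]
wrist_force: [0.7, 0.1, -1.7]
grip_width: 0.0086
gripper_force: 61.0
time_s: 15.38
tool_pos: [0.563, -0.1217, 0.1867]
tool_rot: [3.141, -0.001, 3.093]
wrist_force: [0.5, -0.2, -1.9]
grip_width: 0.0086
gripper_force: 60.7
```

```bash
python3 -m inch '[[[0,1,0.7,-15,0,0,0],[0,0,0,-15,0,0,0],[0,0,0,-13,0,0,0],[0,0,0,0,0,0,0],[0,0,0,0,0,0,0]]]'; python3 - <<'E'
from h import *
im=arm.camera("scene"); cv2.imwrite("pics/s3.png",cv2.resize(im[70:190,230:370],None,fx=4,fy=4,interpolation=2))
E
```

```text
time_s: 15.8
tool_pos: [0.5639, -0.1201, 0.1439]
tool_rot: [3.141, -0.002, 3.095]
wrist_force: [0.3, -0.4, -1.3]
grip_width: 0.0088
gripper_force: 60.5
```

View pics/s3.png

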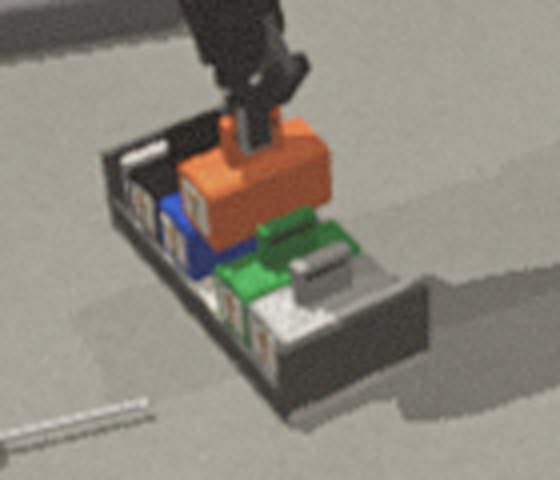

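Orange hangs upright above the gap, with its foot edge at about (210,250), between blue and green. I lower it in small steps.

```bash
python3 -m inch '[[[0,0,-1,-4,0,0,0],[0,0,0,-4,0,0,0],[0,0,0,0,0,0,0]]]'|grep -E "pos|force"; python3 -m inch '[[[0,0,0,-3,0,0,0],[0,0,0,-3,0,0,0],[0,0,0,0,0,0,0]]]'|grep -E "pos|force"
```

```text
tool_pos: [0.5644, -0.1221, 0.1359]
wrist_force: [0.5, 0.7, -2.1]
gripper_force: 60.7
tool_pos: [0.5644, -0.1219, 0.1297]
wrist_force: [0.2, 1.6, -1.8]
gripper_force: 60.9
```

```bash
python3 -m inch '[[[0,0,0.5,-2,0,0,0],[0,0,0,-1,0,0,0],[0,0,0,0,0,0,0]]]'|grep -E "pos|force"; python3 -m inch '[[[0,0,0,-2,0,0,0],[0,0,0,-2,0,0,0],[0,0,0,0,0,0,0]]]'|grep -E "pos|force"
```

```text
tool_pos: [0.5647, -0.1213, 0.1272]
wrist_force: [0.6, 4.3, -0.7]
gripper_force: 61.0
tool_pos: [0.5644, -0.1218, 0.1227]
wrist_force: [1.1, 2.2, -2.9]
gripper_force: 60.8
```

```bash
python3 -m inch '[[[0,0,0,-2,0,0,0],[0,0,0,-2,0,0,0],[0,0,0,0,0,0,0]]]'|grep -E "pos|force|rot"
```

```text
tool_pos: [0.5642, -0.1218, 0.1185]
tool_rot: [-3.141, -0.001, 3.093]
wrist_force: [0.9, 2.3, -3.4]
gripper_force: 60.6
```

```bash
python3 -m inch '[[[0,0,0.5,-2,0,0,0],[0,0,0,-3,0,0,0],[0,0,0,0,0,0,0]]]'|grep -E "pos|force"; python3 -m inch '[[[0,0,0,-3,0,0,0],[0,0,0,-3,0,0,0],[0,0,0,0,0,0,0]]]'|grep -E "pos|force"
```

```text
tool_pos: [0.5643, -0.1214, 0.1135]
wrist_force: [0.5, 0.9, -4.1]
gripper_force: 60.6
tool_pos: [0.5643, -0.1213, 0.1075]
wrist_force: [1.2, 0.5, -2.6]
gripper_force: 60.7
```

```bash
python3 -m inch '[[[0,0,0,-3,0,0,0],[0,0,0,-3,0,0,0],[0,0,0,0,0,0,0]]]'|grep -E "pos|force"; python3 -m inch '[[[0,0,0,-3,0,0,0],[0,0,0,-3,0,0,0],[0,0,0,0,0,0,0]]]'|grep -E "pos|force"
```

```text
tool_pos: [0.5643, -0.1213, 0.1015]
wrist_force: [0.5, 0.3, -3.9]
gripper_force: 60.6
tool_pos: [0.5644, -0.1212, 0.0955]
wrist_force: [0.2, 0.9, -4.2]
gripper_force: 60.6
```

```bash
python3 -m inch '[[[0,0,0,-3,0,0,0],[0,0,0,-3,0,0,0],[0,0,0,0,0,0,0]]]'|grep -E "pos|force"; python3 -m inch '[[[0,0,0,-2,0,0,0],[0,0,0,0,0,0,0],[0,0,0,0,0,0,0]]]'|grep -E "pos|force"
```

```text
tool_pos: [0.5644, -0.1212, 0.0896]
wrist_force: [0.8, 1.9, -3.7]
gripper_force: 60.7
tool_pos: [0.5644, -0.1212, 0.0879]
wrist_force: [0.7, 0.9, -3.2]
gripper_force: 60.7
```

```bash
python3 -m inch '[[[0,0,0,-1,0,0,0],[0,0,0,0,0,0,0],[0,0,0,0,0,0,0]]]'|grep -E "pos|force";python3 -m inch '[[[0,0,0,-1,0,0,0],[0,0,0,0,0,0,0],[0,0,0,0,0,0,0]]]'|grep -E "pos|force"; python3 - <<'E'
from h import *
im=arm.camera("scene"); cv2.imwrite("pics/s4.png",cv2.resize(im[70:190,230:370],None,fx=4,fy=4,interpolation=2))
E
```

```text
tool_pos: [0.5645, -0.1212, 0.0871]
wrist_force: [0.9, 1.3, -3.3]
gripper_force: 60.7
tool_pos: [0.5646, -0.1212, 0.0863]
wrist_force: [-0.0, 2.5, -0.9]
gripper_force: 60.8
```

View pics/s4.png

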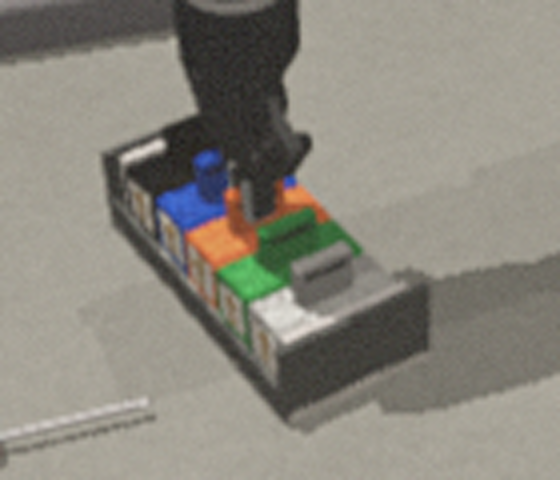

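Orange sits between blue and green, and its top (about 215,240) looks nearly level with theirs. I press until the floor pushes back.

```bash
python3 -m inch '[[[0,0,0,-0.7,0,0,0],[0,0,0,0,0,0,0],[0,0,0,0,0,0,0]]]'|grep -E "pos|force";python3 -m inch '[[[0,0,0,-0.7,0,0,0],[0,0,0,0,0,0,0],[0,0,0,0,0,0,0]]]'|grep -E "pos|force"
```

```text
tool_pos: [0.5647, -0.1212, 0.0862]
wrist_force: [-0.8, 2.0, 6.1]
gripper_force: 62.0
tool_pos: [0.5649, -0.1212, 0.0863]
wrist_force: [-3.7, 2.7, 12.3]
gripper_force: 62.8
```

```bash
python3 -m inch '[[[0,0,0,-0.7,0,0,0],[0,0,0,0,0,0,0],[0,0,0,0,0,0,0]]]'|grep -E "pos|force"
```

```text
tool_pos: [0.5652, -0.1213, 0.0862]
wrist_force: [-3.8, 3.5, 17.8]
gripper_force: 63.6
```

It is on a hard stop at the expected height (0.0782 + 0.008). I unload, release, go up and away, and look.

```bash
python3 -m inch '[[[0,0,0,1.2,0,0,0],[0,0,0,0.6,0,0,0],[0,0,0,0,0,0,0],[22,0,0,0,0,0,0],[22,0,0,0,0,0,0],[22,0,0,0,0,0,0],[22,0,0,0,0,0,0]]]'|grep -E "pos|force|width"; python3 -m inch '[[[22,0,0,10,0,0,0],[22,0,0,30,0,0,0],[22,0,0,30,0,0,0],[22,0,0,30,0,0,0],[22,-7,30,0,0,0,0],[22,-7,30,0,0,0,0],[22,-7,30,0,0,0,0],[22,-7,30,0,0,0,0],[22,-7,30,0,0,0,0],[22,-7,30,0,0,0,0],[22,-7,30,0,0,0,0],[22,-7,30,0,0,0,0],[22,-7,30,0,0,0,0],[22,0,0,0,0,0,0]]]'
python3 - <<'E'
from h import *
a=arm.camera("top")[195:275,360:480]; b=arm.camera("scene")[85:180,240:350]
f=lambda i,s:cv2.resize(i,None,fx=s,fy=s,interpolation=2)
A=f(a,3.3);B=f(b,3.9); h=max(len(A),len(B)); P=lambda i:cv2.copyMakeBorder(i,0,h-len(i),0,0,0)
o=cv2.hconcat([P(A)[:, :400],P(B)[:, :400]]); print(o.shape); cv2.imwrite("pics/f.png",o)
E
```

```text
tool_pos: [0.5644, -0.1214, 0.0857]
wrist_force: [0.5, 0.0, -1.0]
grip_width: 0.0218
gripper_force: 0.0
time_s: 21.65
tool_pos: [0.5005, 0.1528, 0.1867]
tool_rot: [3.14, 0.0, 3.097]
wrist_force: [0.5, 0.1, -0.3]
grip_width: 0.0219
gripper_force: 0.0
(370, 796, 3)
```

View pics/f.png

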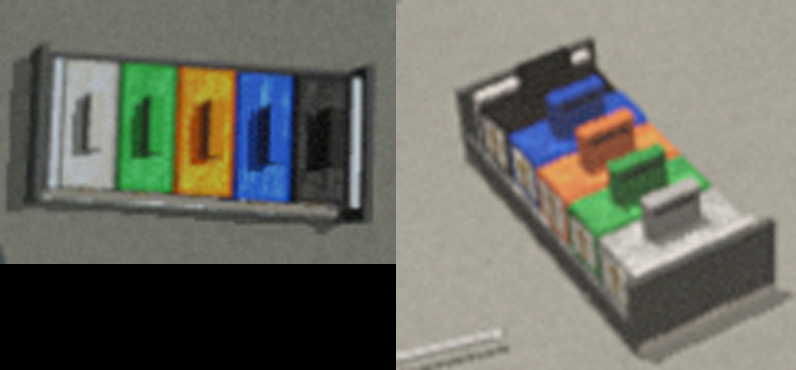

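All five stand level and in line. Their fins in the scene view step evenly: (575,95), (605,125), (637,160), (670,195). I hand in the job.

```bash
python3 -c "
from cell import arm
print(arm.close_job())"
```

```text
the job is handed in; nothing more can be done
None
```

The orange cassette is back in the rack between blue and green, fully home and level with its neighbours, the gripper is clear of it, and the job was handed in at about 22 s.

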